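Slide the red probe over the cover plate into its hidden socket

TASK

On the grey test block, slide the red-topped probe across the cover plate to the middle of the yellow ring, where a socket is hidden under a spring shutter, and let it sink fully home there, upright. Keep its foot on the plate all the way (do not lift it off), and leave the blue-topped probe where it stands.

Things in the scene. Friction and masses are not known exactly. Their poses are not given: they have to be found in the camera images.
- red_probe_centre (a point): Centre (half-way up) of the red-topped probe, an upright round probe of 0.25 kg, 80 mm high, loose on the cover plate, 90 to 130 mm from the socket, left or right of it. Lower 44 mm: steel, 30 mm diameter, flat foot; upper 36 mm: red grip, 28 mm diameter, to pinch from above (its middle is 22 mm above this point). z points up along the probe; yaw means nothing.
- blue_probe_centre (a point): The same point of the blue-topped probe, of the same shape and size, standing on the other side of the socket; it must stay where it is.
- socket (a point): Middle of the hidden socket, level with the plate face. A round well of 46 mm diameter, closed flush by a grey 44 mm shutter disc, inside a flat yellow ring of 53 to 65 mm diameter. The shutter's spring is weak (about 1 N): the probe's own weight sinks it 24 mm, to its stop. The grip then still stands clear above the plate. Axes as the test block's.
- test_block: Fixed grey block under the probes, 160 (x) x 300 (y) x 40 mm; its upper face, at z = 0.040, is the flat cover plate. Origin: centre of its underside; x towards its far long edge, y along its length, turned up to 15 degrees on the bench. The socket is 25 mm in +x from its centre.

How it is judged:
By the outcome, as a careful person would: the job done as asked, in the order asked, and still so for the second after the job is handed in, with the robot touching nothing.
It also fails if it takes over 32 s, if anything falls off the work surface, if the arm or the gripper's body presses on something with over 40 N, if the wrist force passes 120 N, or if a joint passes its speed limit or range.

ROBOT

A 6-joint arm with a two-finger parallel gripper is mounted at the origin on a cart in front of the work surface, level with it; the furniture and walls round the work are solid. World frame = base frame: x ahead of the robot, y to its left, z up, the work surface at z = 0. Lengths are in mm, angles in degrees, forces in N, time in s.
With the tool pointing down it reaches from about 350 to 850 mm from the base axis. Payload 8.1 kg.
Tool frame: the origin (TCP) lies between the finger pads; the fingertips stand 25 mm ahead of it and the grasp point (between the pads) lies 6 mm ahead of it (r.tcp_to_tips is the distance from the TCP to the fingertips, in mm); z points along the fingers, y is the line along which they close (so a half turn about z gives the same grasp; the last joint's range is limited). The gripper opens to 85 mm and grips with 20 to 120 N. Pads are 22 mm wide; open, the fingers measure 114 mm over their backs; the gripper's body (76 mm by 85 mm) begins 54 mm behind the grasp point. The pads swing forward as they close: fully open they stand 13 mm farther back than shut.
Start: joints at [-71.242, 7.471, 85.268, -0, 87.261, -4.893], TCP at [240.725, -549.597, 256.292] pointing down, gripper open.
Joint ranges: [-169.43, 169.43], [-51.17, 129.36], [1.28, 143.12], [-76.62, 256.62], [0, 156.53], [-152.29, 152.29]. Speed limits (degrees/s): [136.94, 136.94, 159.86, 180, 180, 180].

INTERFACE

Orientations are given as [roll, pitch, yaw] about the fixed x, y, z axes, in that order (R = Rz(yaw) Ry(pitch) Rx(roll)).
In Python, from bench import r gives the robot as it stands.
- The arm moves only by the tool apply_moves, never from a script. Its arguments are lists of equal length, an entry for each row: "angular": the turn, a rotation vector about the world's x, y, z in units of 8 degrees (1.0 is 8 degrees), a list of three; "travel": the shift along the world's x, y, z in units of 40 mm (1.0 is 40 mm), a list of three; "jaw": the opening, from 0 (shut) to 1 (fully open). A call has 1 to 20 rows; each row shifts and turns the commanded pose from where the row before left it; what a row does not reach is not made up. A row lasts 1/8 s, in which the tool goes at most 62.5 mm and 10.7 degrees, less where a joint would pass 70% of its speed; a pose out of reach is approached as far as the arm can. A call is refused whole if a number of a shift passes 1 or a number of a turn 1, either way. A call with a gripper value outside its range is refused whole. The fingers move at their own pace and stop on an object; "force" is the grip in N (left out, the last holds). Time passes only in rows, so rows that do not move let the fingers close. It gives the time, the measured TCP pose, the force, the opening and the grip force at its end, in the units of the state.
- r.sense(): the state, without advancing time (a new reading comes with each control period).
- r.snapshot(name): name is "side" or "top" or "wrist"; returns a dict with "color" (420x560x3 uint8, red, green, blue), "fx", "fy", "cx", "cy" (pixels), "R" (3x3) and "t" (3): a world point X has camera coordinates R X + t; the wrist camera has in their place "mount" (4x4, takes a point from camera to tool coordinates, whose origin is the TCP and whose axes are the flange's). Camera axes: x right, y down, z forward; pixel columns grow to the right and rows downward; lengths in mm; the calibration is good to about 2 mm. The wrist camera is an equidistant fisheye: a pixel r from the principal point sees the ray r / f radians off the axis. A picture is of the moment at which its call begins: read the wrist's pose just before it. There is no depth.
- r.hand_in(): hands the job in; it is judged then, once.
The state is a dict: "time": time; "joint_pos": joint angles; "qd": joint speeds; "joint_efforts": joint torques, N m; "tool_pos": TCP position; "tcp_rot": TCP orientation; "ft_force": force on the tool from outside, world axes, zero at the start; "wrist_torque": the same for the moment, N m; "finger_gap": finger opening in mm; "grip_force": force on a finger pad.
Only numpy, scipy, OpenCV 4.12 (cv2) and the standard library are available. Lean on these libraries where they do the work, as an engineer would, in place of code of your own. Each camera call takes 0.05 s, during which the arm holds its last target. There are 200 camera calls.

## Working session

There is one attempt and no reset: what is moved stays moved. The work goes in short steps, Python scripts to look and compute and a tool call to move; the robot and the scene stay as the last step left them, time stands still between calls to the robot, and variables do not carry over. Pictures are saved under pics/ and viewed, at most 10 in all, crops included, and the job is handed in when it is done.

Besides the shell and the picture viewer there is one more tool, called after ">>>" as name(argument=value, ...) on one line, values as JSON. apply_moves: Moves the arm, as the interface text tells. Its arguments: {"type":"object","properties":{"angular":{"type":"array"},"travel":{"type":"array"},"jaw":{"type":"array"},"force":{"type":"number"}},"required":["angular","travel","jaw"]}

```bash
mkdir -p pics
cat > h.py <<'E'
import numpy as np, cv2
from bench import r
def ray(c,uv):
    d=c["R"].T@np.array([(uv[0]-c["cx"])/c["fx"],(uv[1]-c["cy"])/c["fy"],1]); o=-c["R"].T@c["t"]; return o,d
def onz(c,uv,z):
    o,d=ray(c,uv); return o+d*(z-o[2])/d[2]
def blobs(img,lo,hi,amin=40):
    h=cv2.cvtColor(img,cv2.COLOR_RGB2HSV); m=cv2.inRange(h,np.array(lo),np.array(hi))
    n,l,s,c=cv2.connectedComponentsWithStats(m)
    return m,[(s[i].tolist(),c[i].round(1).tolist()) for i in range(1,n) if s[i][4]>=amin]
E
python3 - <<'E'
from h import *
o=[]
for n in("top","side"):
    c=r.snapshot(n); o.append(c["color"]); np.savez(n+".npz",**c)
    for k,lo,hi in(("red",(0,120,60),(8,255,255)),("red2",(172,120,60),(180,255,255)),("blue",(100,120,50),(130,255,255)),("yel",(20,110,80),(35,255,255))):
        print(n,k,blobs(o[-1],lo,hi)[1])
    print(-c["R"].T@c["t"],c["fx"])
cv2.imwrite("pics/a.png",cv2.cvtColor(cv2.resize(np.vstack(o),(400*560//420,600)) if 0 else np.hstack([cv2.resize(x,(400,300)) for x in o]),cv2.COLOR_RGB2BGR))
E
```

```text
top red [([120, 14, 22, 22, 338], [130.1, 24.1]), ([326, 21, 75, 105, 5097], [358.7, 72.5]), ([204, 42, 91, 57, 4371], [249.0, 70.1]), ([339, 226, 16, 16, 167], [346.9, 234.0])]
top red2 []
top blue [([535, 79, 25, 43, 365], [543.3, 106.0]), ([213, 209, 17, 17, 178], [221.4, 216.5]), ([451, 278, 20, 10, 86], [460.4, 282.3])]
top yel [([22, 96, 12, 44, 349], [27.3, 117.5]), ([141, 96, 13, 11, 111], [147.1, 100.9]), ([273, 189, 36, 35, 332], [290.5, 206.0])]
[475.69095633 114.52663225 910.51329788] 480.2359941130039
side red [([204, 11, 82, 43, 2961], [245.4, 31.5]), ([384, 116, 15, 15, 186], [390.7, 122.7]), ([375, 179, 88, 66, 3453], [418.3, 212.0]), ([276, 233, 17, 28, 398], [284.1, 246.9]), ([408, 249, 116, 38, 1870], [460.4, 266.2]), ([394, 309, 13, 9, 63], [400.0, 313.1]), ([403, 319, 9, 6, 45], [407.1, 321.2])]
side red2 []
side blue [([262, 173, 12, 20, 220], [267.5, 182.6])]
side yel [([282, 88, 32, 16, 350], [298.2, 95.9]), ([197, 140, 20, 23, 409], [206.9, 151.0]), ([341, 152, 9, 10, 83], [344.9, 156.5]), ([293, 233, 27, 21, 126], [308.4, 244.1])]
[ 371.49114976 -603.50690733  513.85362726] 497.93237860843567
```

View pics/a.png

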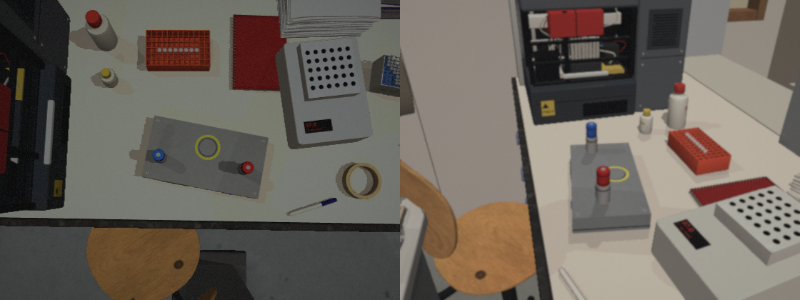

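The pictures show the grey block, with blue at (221,216), red at (347,234) and the yellow ring at (290,206) in the full-size top view. In the side view red is at (284,247) and blue at (267,183).

Run:
```python
from h import *
t=dict(np.load("top.npz")); s=dict(np.load("side.npz"))
def tri(a,b):
    o1,d1=ray(t,a);o2,d2=ray(s,b)
    k=np.linalg.lstsq(np.c_[d1,-d2],o2-o1,rcond=None)[0]; p,q=o1+k[0]*d1,o2+k[1]*d2
    return (p+q)/2,np.linalg.norm(p-q)
print("red",onz(t,(346.9,234),118),onz(s,(284.1,246.9),102),tri((346.9,234),(284.1,246.9)))
print("blue",onz(t,(221.4,216.5),118),onz(s,(267.5,182.6),102))
for c,n in((t,"top"),(s,"side")):
    m,_=blobs(c["color"],(20,110,80),(35,255,255))
    x0,y0,w,h=(268,184,46,46) if n=="top" else (285,225,45,36)
    ys,xs=np.nonzero(m[y0:y0+h,x0:x0+w]); P=np.array([onz(c,(x+x0,y+y0),40)[:2] for x,y in zip(xs,ys)],np.float32)
    A=np.c_[2*P,np.ones(len(P))]; k=np.linalg.lstsq(A,(P**2).sum(1),rcond=None)[0]
    print(n,"ring",k[:2],np.sqrt(k[2]+k[0]**2+k[1]**2), tri((290.5,206),(308.4,244.1))[0])
print(r.sense()["tool_pos"],r.sense()["tcp_rot"])
```

```text
red [525.36657094 -22.65632466 118.        ] [529.16726769 -22.45474778 102.        ] (array([527.29246721, -25.29790459, 104.06294536]), np.float64(2.1438692432360416))
blue [549.77168923 185.87927678 118.        ] [553.35026156 184.75892066 102.        ]
top ring [579.5125271   68.01308745] 29.661235404041 [587.4294438   65.68565244  38.25921543]
side ring [584.2195906   69.43171506] 29.36706593976651 [587.4294438   65.68565244  38.25921543]
[ 240.58892498 -549.17298102  255.38802447] [-1.79908462e+02 -6.63150916e-03  2.36517706e+01]
```

>>> apply_moves(angular=[[0,0,0],[0,0,0],[0,0,0],[0,0,0],[0,0,0],[0,0,0],[0,0,0],[0,0,0],[0,0,0],[0,0,0],[0,0,0],[0,0,0],[0,0,0],[0,0,0],[0,0,0],[0,0,0]], travel=[[0.51,0.94,-0.07],[0.51,0.94,-0.07],[0.51,0.94,-0.07],[0.51,0.94,-0.07],[0.51,0.94,-0.07],[0.51,0.94,-0.07],[0.51,0.94,-0.07],[0.51,0.94,-0.07],[0.51,0.94,-0.07],[0.51,0.94,-0.07],[0.51,0.94,-0.07],[0.51,0.94,-0.07],[0.51,0.94,-0.07],[0.51,0.94,-0.07],[0,0,0],[0,0,0]], jaw=[1,1,1,1,1,1,1,1,1,1,1,1,1,1,1,1], force=30)

```text
time: 2.1
tool_pos: [525.9, -23.3, 216.6]
tcp_rot: [-180.0, 0.1, 23.7]
ft_force: [-0.3, 0.5, -0.3]
finger_gap: 85.2
grip_force: 0.0
```

```bash
cat >> h.py <<'E'
from scipy.spatial.transform import Rotation as Ro
def wpix(c,s,uv,z):
    x,y=(uv[0]-c["cx"])/c["fx"],(uv[1]-c["cy"])/c["fy"]; th=np.hypot(x,y)
    d=np.array([np.sin(th)*x/th,np.sin(th)*y/th,np.cos(th)])
    T=Ro.from_euler("xyz",s["tcp_rot"],degrees=True).as_matrix(); M=c["mount"]
    o=np.array(s["tool_pos"])+T@M[:3,3]; d=T@M[:3,:3]@d
    return o+d*(z-o[2])/d[2]
def wrist(name):
    s=r.sense(); c=r.snapshot("wrist"); cv2.imwrite("pics/"+name,cv2.cvtColor(c["color"],cv2.COLOR_RGB2BGR)); return s,c
E
python3 - <<'E'
from h import *
s,c=wrist("w1.png")
print(s["time"],s["tool_pos"],s["tcp_rot"],s["ft_force"],c["mount"].round(2).tolist())
for k,lo,hi,z in(("red",(0,120,60),(8,255,255),120),("blue",(100,120,50),(130,255,255),120),("yel",(20,110,80),(35,255,255),40)):
    for b in blobs(c["color"],lo,hi,60)[1]: print(k,b,wpix(c,s,b[1],z).round(1))
E
```

```text
2.1 [525.9243785  -23.31977793 216.63776591] [-1.79989046e+02  6.44210450e-02  2.36912838e+01] [-0.34357032  0.47768712 -0.26412182] [[0.0, -0.97, -0.26, 64.7], [1.0, 0.0, 0.0, 1.24], [-0.0, -0.26, 0.97, -116.54], [0.0, 0.0, 0.0, 1.0]]
red ([360, 0, 97, 49, 2356], [421.5, 15.9]) [704.  -57.8 120. ]
red ([478, 160, 15, 14, 121], [484.8, 166.3]) [ 629.7 -153.1  120. ]
red ([490, 167, 11, 12, 82], [496.1, 172.6]) [ 630.8 -166.2  120. ]
red ([492, 183, 13, 10, 68], [498.1, 188.0]) [ 621.3 -174.8  120. ]
red ([258, 193, 39, 45, 1188], [277.0, 214.8]) [531.  -23.1 120. ]
blue ([35, 72, 45, 34, 1072], [57.1, 89.0]) [554.2 169.2 120. ]
yel ([176, 69, 69, 70, 1119], [209.8, 104.9]) [580.   64.2  40. ]
```

View pics/w1.png

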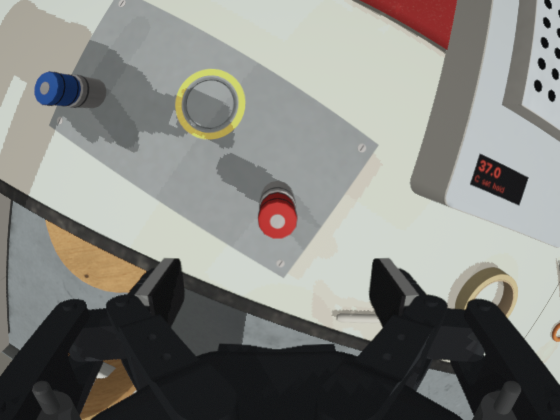

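The wrist view shows the red top centred near (277,219), the ring at (210,105), and the fingers clear either side. Descending and gripping.

>>> apply_moves(angular=[[0,0,0],[0,0,0],[0,0,0],[0,0,0],[0,0,0],[0,0,0],[0,0,0],[0,0,0],[0,0,0],[0,0,0],[0,0,0],[0,0,0],[0,0,0],[0,0,0]], travel=[[0.05,0,-0.45],[0,0,-0.45],[0,0,-0.45],[0,0,-0.45],[0,0,-0.45],[0,0,-0.45],[0,0,0],[0,0,0],[0,0,0],[0,0,0],[0,0,0],[0,0,0],[0,0,0],[0,0,0]], jaw=[1,1,1,1,1,1,1,0.5,0.4,0.3,0.2,0.2,0.2,0.2], force=30)

```text
time: 3.9
tool_pos: [528.9, -23.2, 109.9]
tcp_rot: [180.0, -0.1, 23.7]
ft_force: [-1.6, 0.9, 5.7]
finger_gap: 27.1
grip_force: 29.8
```

Run:
```python
from h import *
s,c=wrist("w2.png")
print(s["time"],s["tool_pos"],s["ft_force"],s["wrist_torque"],s["finger_gap"],s["grip_force"])
m,_=blobs(c["color"],(20,110,80),(35,255,255))
n,l,st,ce=cv2.connectedComponentsWithStats(m)
for i in range(1,n):
    if st[i][4]>100:
        ys,xs=np.nonzero(l==i); P=np.array([wpix(c,s,p,40)[:2] for p in zip(xs,ys)],np.float32)
        k=np.linalg.lstsq(np.c_[2*P,np.ones(len(P))],(P**2).sum(1),rcond=None)[0]
        print(st[i],k[:2],np.sqrt(k[2]+k[0]**2+k[1]**2))
```

```text
3.9 [528.86369694 -23.23089596 109.85273662] [-1.62621742  0.88243951  5.65179283] [0.12110767 0.12330033 0.02101611] 27.14374797996611 29.80042576789856
[ 122   45  103  107 2658] [580.95524666  65.38611053] 29.522005105528226
```

View pics/w2.png

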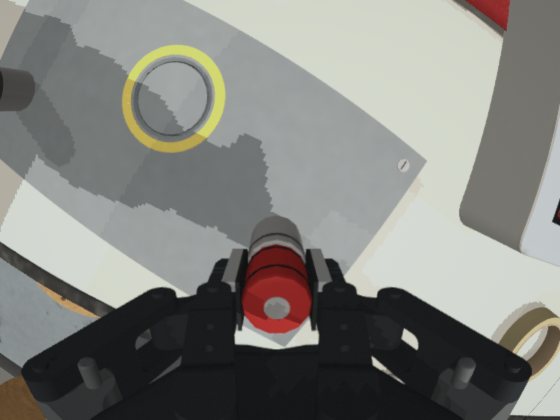

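The view shows the red grip held squarely between the pads near (277,290), with the ring at (174,98). The foot is pressed at about 6 N. I'll slide part way and check.

>>> apply_moves(angular=[[0,0,0],[0,0,0],[0,0,0],[0,0,0],[0,0,0],[0,0,0],[0,0,0],[0,0,0],[0,0,0],[0,0,0]], travel=[[0.1,0.17,0],[0.1,0.17,0],[0.1,0.17,0],[0.1,0.17,0],[0.1,0.17,0],[0.1,0.17,0],[0.1,0.17,0],[0.1,0.17,0],[0,0,0],[0,0,0]], jaw=[0.2,0.2,0.2,0.2,0.2,0.2,0.2,0.2,0.2,0.2])

```text
time: 5.2
tool_pos: [560.9, 30.9, 109.8]
tcp_rot: [179.9, -0.0, 23.7]
ft_force: [-0.2, -0.5, 5.9]
finger_gap: 27.4
grip_force: 30.6
```

```bash
cat > look.py <<'E'
from h import *
import sys
s,c=wrist(sys.argv[1])
print(s["time"],s["tool_pos"],s["tcp_rot"],s["ft_force"],s["wrist_torque"],s["finger_gap"],s["grip_force"])
m,_=blobs(c["color"],(20,110,80),(35,255,255))
n,l,st,ce=cv2.connectedComponentsWithStats(m)
for i in range(1,n):
    if st[i][4]>100:
        ys,xs=np.nonzero(l==i); P=np.array([wpix(c,s,p,40)[:2] for p in zip(xs,ys)],np.float32)
        k=np.linalg.lstsq(np.c_[2*P,np.ones(len(P))],(P**2).sum(1),rcond=None)[0]
        print(st[i],k[:2],np.sqrt(k[2]+k[0]**2+k[1]**2))
E
python3 look.py w3.png
```

```text
5.2 [560.85815341  30.89114986 109.77126529] [ 1.79943026e+02 -4.72664439e-02  2.36533820e+01] [-0.24468753 -0.48011837  5.9188851 ] [-0.29272635  0.13614853 -0.00508226] 27.415343491683732 30.586413145065308
[ 181  127  108  108 2779] [581.24433505  65.75514893] 29.44543258671432
```

View pics/w3.png

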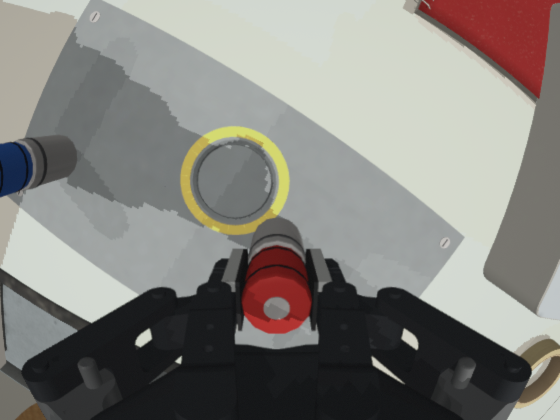

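The view shows the ring at (235,180) with the probe's foot just short of it at (276,240), and the force steady at 6 N. I'll slide the remaining 20 mm in x and 35 mm in y.

>>> apply_moves(angular=[[0,0,0],[0,0,0],[0,0,0],[0,0,0],[0,0,0],[0,0,0],[0,0,0],[0,0,0]], travel=[[0.085,0.147,0],[0.085,0.147,0],[0.085,0.147,0],[0.085,0.147,0],[0.085,0.147,0],[0.085,0.147,0],[0,0,0],[0,0,0]], jaw=[0.2,0.2,0.2,0.2,0.2,0.2,0.2,0.2])

```text
time: 6.25
tool_pos: [580.3, 66.8, 108.5]
tcp_rot: [-180.0, 0.0, 23.7]
ft_force: [-0.6, 0.5, -1.0]
finger_gap: 27.1
grip_force: 29.9
```

```bash
python3 look.py w4.png
```

```text
6.25 [580.32956429  66.75198697 108.51020523] [-1.79962843e+02  4.04550643e-02  2.36692455e+01] [-0.64291028  0.54121398 -0.97862349] [ 0.11586931 -0.05409904 -0.03552114] 27.07494204925746 29.878786504268646
[ 223  182  107   73 1699] [581.46922537  65.89578122] 29.448125320184285
```

View pics/w4.png

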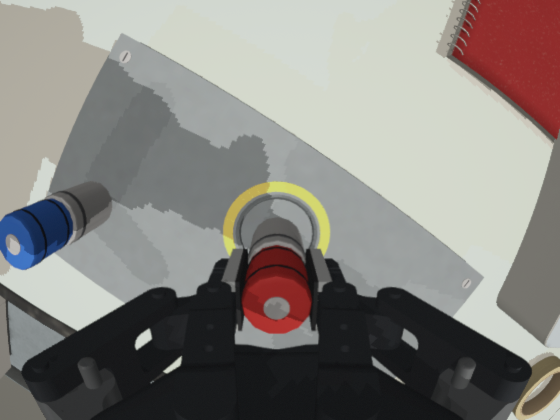

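The red probe stands inside the ring, centred at about (277,233), and the vertical force has gone to -1 N, so the foot is on the shutter. I'll lower it 21 mm while held; its own weight does the rest after release.

>>> apply_moves(angular=[[0,0,0],[0,0,0],[0,0,0],[0,0,0],[0,0,0],[0,0,0],[0,0,0],[0,0,0],[0,0,0]], travel=[[0,0,-0.075],[0,0,-0.075],[0,0,-0.075],[0,0,-0.075],[0,0,-0.075],[0,0,-0.075],[0,0,-0.075],[0,0,0],[0,0,0]], jaw=[0.2,0.2,0.2,0.2,0.2,0.2,0.2,0.2,0.2])

```text
time: 7.42
tool_pos: [580.7, 66.5, 88.1]
tcp_rot: [-180.0, 0.0, 23.7]
ft_force: [-0.7, 1.0, -0.8]
finger_gap: 27.2
grip_force: 29.9
```

>>> apply_moves(angular=[[0,0,0],[0,0,0],[0,0,0],[0,0,0],[0,0,0]], travel=[[0,0,-0.02],[0,0,-0.02],[0,0,-0.02],[0,0,0],[0,0,0]], jaw=[0.2,0.2,0.2,0.2,0.2])

```text
time: 8.05
tool_pos: [580.8, 66.5, 85.7]
tcp_rot: [180.0, -0.0, 23.7]
ft_force: [-0.0, 0.6, -1.5]
finger_gap: 27.7
grip_force: 29.9
```

>>> apply_moves(angular=[[0,0,0],[0,0,0],[0,0,0],[0,0,0],[0,0,0],[0,0,0]], travel=[[0,0,0],[0,0,0],[0,0,0],[0,0,0],[0,0,0],[0,0,0]], jaw=[0.36,0.4,0.5,0.6,0.6,0.6])

```text
time: 8.8
tool_pos: [580.7, 66.5, 85.7]
tcp_rot: [180.0, -0.0, 23.7]
ft_force: [0.2, 0.0, 0.2]
finger_gap: 51.1
grip_force: 0.0
```

```bash
python3 look.py w5.png
```

```text
8.8 [580.73805486  66.45976064  85.69864335] [ 1.79997997e+02 -8.96843696e-04  2.36516825e+01] [0.19376732 0.02021271 0.24115551] [0.00192678 0.01530328 0.01612014] 51.1435698037088 0.0
[ 216  190  119  102 2654] [581.45990604  65.83145123] 29.43928994532954
```

View pics/w5.png

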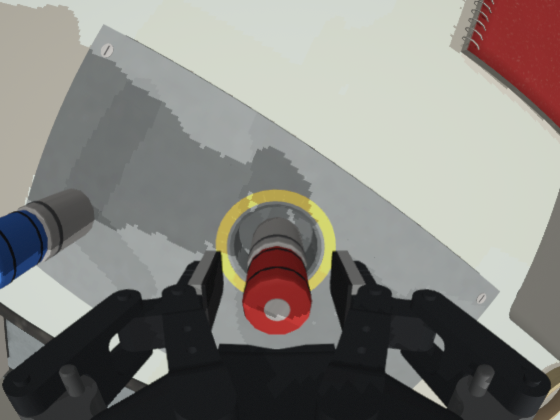

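The fingers are open and clear of the red probe, which stands in the well, centred in the ring at (276,245). I'll retract straight up and check from the fixed cameras.

>>> apply_moves(angular=[[0,0,0],[0,0,0],[0,0,0],[0,0,0],[0,0,0],[0,0,0],[0,0,0],[0,0,0],[0,0,0]], travel=[[0,0,0.2],[0,0,0.4],[0,0,0.5],[0,0,0.6],[0,0,0.6],[0,0,0.6],[0,0,0.6],[0,0,0],[0,0,0]], jaw=[0.6,0.6,0.6,0.6,0.6,0.6,0.6,0.6,0.6])

```text
time: 9.98
tool_pos: [580.5, 66.5, 225.6]
tcp_rot: [-180.0, -0.0, 23.7]
ft_force: [-0.5, 0.0, -0.7]
finger_gap: 51.4
grip_force: 0.0
```

Run:
```python
from h import *
s,w=wrist("w6.png"); c=r.snapshot("side")
for b in blobs(c["color"],(0,120,60),(8,255,255))[1]: 
    if 230<b[1][0]<340: print("side",b,[onz(c,b[1],z).round(1).tolist() for z in(78,102)])
for b in blobs(c["color"],(100,120,50),(130,255,255))[1]: print("blue",b,onz(c,b[1],102))
print(s["tool_pos"])
for b in blobs(w["color"],(0,120,60),(8,255,255),300)[1]: print(b,wpix(w,s,b[1],96).round(1))
im=np.hstack([cv2.resize(c["color"][140:280,220:360],(400,400),interpolation=2),cv2.resize(w["color"],(400,300))[:,:] if 0 else cv2.resize(w["color"][0:420,70:490],(400,400))])
cv2.imwrite("pics/f.png",im[:,:,::-1])
```

```text
side ([204, 12, 79, 42, 2715], [242.2, 32.0]) [[798.5, 1716.4, 78.0], [775.0, 1588.6, 102.0]]
side ([293, 213, 16, 25, 324], [300.1, 225.4]) [[580.3, 65.5, 78.0], [568.8, 28.7, 102.0]]
blue ([261, 172, 14, 21, 231], [267.5, 182.2]) [553.72003647 186.31932503 102.        ]
[580.54486309  66.49434448 225.55048128]
([397, 0, 131, 131, 10641], [464.5, 52.4]) [770.  -24.7  96. ]
([260, 189, 34, 40, 897], [276.4, 208.4]) [581.9  65.4  96. ]
```

View pics/f.png

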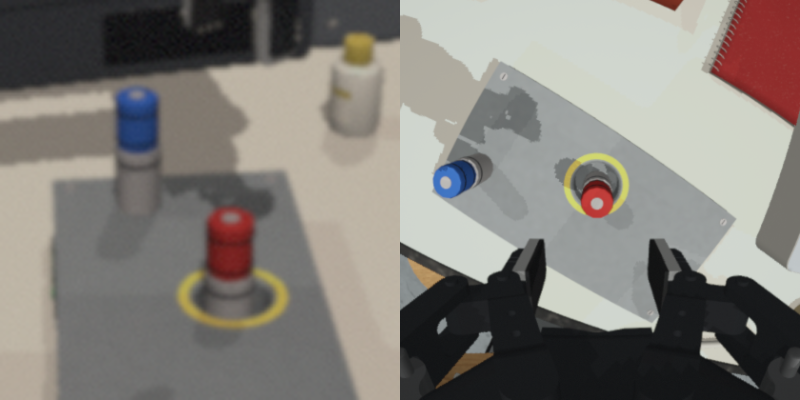

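The red probe stands upright and sunk in the ring (left crop, 230,260). With the grip at its sunken height of 78 mm it lies at (580, 65.5), which matches the socket. Blue is unmoved.

```bash
python3 -c "
from bench import r
print(r.hand_in())"
```

```text
the job is handed in; nothing more can be done
None
```

The red probe was slid across the plate without being lifted and now stands upright, fully sunk in the socket; the blue probe stayed where it was, and the job was handed in at about 10 s of the 32 s allowed (no verdict was returned).

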